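# Make up two studio kits from the shared stock

## Robot

A 6-joint arm with a two-finger parallel gripper is mounted at the origin on the work surface. World frame = base frame: x ahead of the robot, y to its left, z up, the work surface at z = 0. Lengths are in mm, angles in degrees, forces in N, time in s.
With the tool pointing down it reaches from about 300 to 850 mm from the base axis. Payload 4.2 kg.
Tool frame: the origin (TCP) lies between the finger pads; the fingertips stand 11 mm ahead of it and the grasp point (between the pads) lies 8 mm behind it (env.tips_ahead is the distance from the TCP to the fingertips, in mm); z points along the fingers, y is the line along which they close (so a half turn about z gives the same grasp; the last joint's range is limited). The gripper opens to 91 mm and grips with 3 to 60 N. Pads are 32 mm wide; open, the fingers measure 118 mm over their backs; the gripper's body (76 mm by 178 mm) begins 60 mm behind the grasp point.
Start: joints at [67.437, 18.312, 89.639, -0, 72.044, -1.146], TCP at [209.968, 535.309, 224.976] pointing down, gripper open.
Joint ranges: [-177.97, 177.97], [-48.28, 115.42], [12.27, 149.76], [-77.06, 257.06], [2.81, 150.46], [-146.56, 146.56]. Speed limits (degrees/s): [147.25, 147.25, 180, 180, 180, 180].

## Interface

Orientations are given as [roll, pitch, yaw] about the fixed x, y, z axes, in that order (R = Rz(yaw) Ry(pitch) Rx(roll)).
In Python, from workcell import env, cams gives the robot as it stands.
- The arm moves only by the tool step_arm, never from a script. Its arguments are lists of equal length, an entry for each row: "linear": the shift along the tool's x, y, z in units of 30 cm (1.0 is 30 cm), a list of three; "turn": the turn about the tool's z in units of 360 degrees (1.0 is 360 degrees). In form: {"linear": [[tx, ty, tz], ...], "turn": [turn, ...]}. A call has 1 to 20 rows; each row is the pose to reach, as a shift and turn from the pose commanded when the call began, along the tool's axes at that moment, turning the shorter way round; what a row does not reach only later rows make up. A row lasts 1/8 s, in which the tool goes at most 62.5 mm and 10.7 degrees, less where a joint would pass 70% of its speed; a pose out of reach is approached as far as the arm can. A call with a number of a shift or a turn outside -1 to 1 is refused whole. A call with a gripper value outside its range is refused whole. "fingers" is the closure, from -1 (fully open) to 1 (shut), so that 0 is half open, set as the call begins (left out, the last holds). The fingers move at their own pace and stop on an object; "force" is the grip in N (left out, the last holds). Time passes only in rows, so rows that repeat a pose let the fingers close. It gives the time, the measured TCP pose, the force, the opening and the grip force at its end, in the units of the state.
- env.state(): the state, without advancing time (a new reading comes with each control period).
- cams.grab_frame(name): name is "scene" or "side" or "wrist"; returns a dict with "color" (480x640x3 uint8, blue, green, red), "fx", "fy", "cx", "cy" (pixels), "extrinsics" (4x4, takes a point from camera to world coordinates); the wrist camera has in their place "tool_from_camera" (4x4, takes a point from camera to tool coordinates, whose origin is the TCP and whose axes are the flange's). Camera axes: x right, y down, z forward; pixel columns grow to the right and rows downward; lengths in mm; the calibration is good to about 2 mm. A picture is of the moment at which its call begins: read the wrist's pose just before it. There is no depth.
- env.job_done(): hands the job in; it is judged then, once.
The state is a dict: "time_s": time; "qpos": joint angles; "qvel": joint speeds; "effort": joint torques, N m; "ee_pos": TCP position; "ee_rot": TCP orientation; "force": force on the tool from outside, world axes, zero at the start; "torque": the same for the moment, N m; "gripper_width": finger opening in mm; "gripper_force": force on a finger pad.
Only numpy, scipy, OpenCV 4.12 (cv2) and the standard library are available. Lean on these libraries where they do the work, as an engineer would, in place of code of your own. Each camera call takes 0.05 s, during which the arm holds its last target. There are 200 camera calls.

## Task

Make up the two class kits in the shallow wooden trays. In the tray with three equal cells, stand the bottle in the middle cell, the tin in one end cell and a jar in the other; in the tray with one square cell and one long bay, stand the other jar in the square cell and lay the brush lengthwise in the long bay, flat on its broad side and either way round. Everything sits flat on its tray's floor, nothing that stands is tipped over on the way, and the big white jug and the large paint can stay where they are.

Things in the scene. Friction and masses are not known exactly. Their poses are not given: they have to be found in the camera images.
- bottle: Round bottle, green glass with a paper label and a white cap, the slimmest and tallest of the stock: body 52 mm diameter up to 78 mm, then tapering to a neck; 28 mm wide cap, 115 mm high in all, 0.2 kg, standing upright. Origin: centre of its underside, z up. Grip it across the body, up to 75 mm above its underside.
- jar_1: White round jar with a flat black screw lid, 54 mm diameter, 62 mm high, 0.15 kg, standing upright. The two jars are identical and interchangeable. Origin: centre of its underside, z up. Grip it across the diameter, e.g. 25 to 55 mm above its underside.
- jar_2: White round jar with a flat black screw lid, 54 mm diameter, 62 mm high, 0.15 kg, standing upright. The two jars are identical and interchangeable. Origin: centre of its underside, z up. Grip it across the diameter, e.g. 25 to 55 mm above its underside.
- tin: Plain bare-metal tin with ribs, no label, 61 mm diameter, 85 mm high, 0.25 kg, standing upright. Origin: centre of its underside, z up.
- brush: Wide flat paint brush lying on its broad side, 145 mm long along its x axis, 0.09 kg. Wooden handle from x = -72 to +13 mm, 28 mm wide (y) and 28 mm thick (z); metal ferrule from x = +13 to +34 mm, 60 mm wide, 30 mm thick; dark rigid bristle head from +34 to +72 mm, 56 mm wide. Origin: middle of its length, on its underside, x towards the bristles, z up.
- tray_three: Shallow open tray of wood, fixed to the table, 92 mm (its x axis) by 266 mm (its y axis), walls and dividers 16 mm high and 5 mm thick, floor 4 mm thick. Origin: centre of its underside, z up. Two dividers across it make three equal cells of 82 by 82 mm, centred at y = -87, 0 and +87 mm. 
- tray_two: Shallow open tray of wood, fixed to the table, 92 mm (its x axis) by 266 mm (its y axis), walls and dividers 16 mm high and 5 mm thick, floor 4 mm thick. Origin: centre of its underside, z up. One divider across it at y = +43.5 mm makes a square cell of 82 by 82 mm centred at y = +87 mm, and a long bay 82 mm wide and 169 mm long centred at y = -43.5 mm.
- jug: Bystander, to be left alone: big white plastic jug with a red cap, 84 mm diameter, 200 mm high. Origin: centre of its underside.
- paint_can: Bystander, to be left alone: large blue-banded paint can, 100 mm diameter, 111 mm high. Origin: centre of its underside.
Not all that is in view belongs to the job. What is shaped like the tin but pink or red is not meant.

How it is judged:
By the outcome, as a careful person would: the job done as asked, in the order asked, and still so for the second after the job is handed in, with the robot touching nothing.
It also fails if it takes over 128 s, if anything falls off the work surface, if the arm or the gripper's body presses on something with over 40 N, if the wrist force passes 120 N, or if a joint passes its speed limit or range.

## Working session

There is one attempt and no reset: what is moved stays moved. The work goes in short steps, Python scripts to look and compute and a tool call to move; the robot and the scene stay as the last step left them, time stands still between calls to the robot, and variables do not carry over. Pictures are saved under pics/ and viewed, at most 14 in all, crops included, and the job is handed in when it is done.

Besides the shell and the picture viewer there is one more tool, called after ">>>" by a JSON object that holds its "fn" and its "kwargs". step_arm: Moves the arm, as the interface text tells. Its arguments: {"type":"object","properties":{"linear":{"type":"array"},"turn":{"type":"array"},"fingers":{"type":"number"},"force":{"type":"number"}},"required":["linear","turn"]}

```bash
mkdir -p pics; ls
python3 - <<'E'
from workcell import env,cams
import cv2,pickle
s=env.state(); print(s['ee_pos'],s['ee_rot'],s['gripper_width'],s['time_s'])
d={}
for n in ['scene','side','wrist']:
    f=cams.grab_frame(n); d[n]=f; cv2.imwrite(f'pics/{n}0.png',f['color'])
    print(n,f['fx'],f['fy'],f['cx'],f['cy'],f.get('extrinsics',f.get('tool_from_camera')))
pickle.dump((s,d),open('f0.pkl','wb'))
E
```

```text
pics
[209.77659515 534.84281645 224.1396481 ] [-1.79902473e+02 -6.58655508e-04  1.58583143e+02] 90.97670618403113 0.0
scene 465.8994551803714 465.8994551803714 323.940753746708 233.48882803541287 [[-6.46927492e-01  5.13965300e-01 -5.63315623e-01  1.22904250e+03]
 [ 7.62545241e-01  4.33032375e-01 -4.80632623e-01  6.28320499e+02]
 [-3.09458757e-03 -7.40488104e-01 -6.72062341e-01  9.17181313e+02]
 [ 0.00000000e+00  0.00000000e+00  0.00000000e+00  1.00000000e+00]]
side 600.2522533413394 600.2522533413394 317.13024780675795 242.68329485423814 [[ 9.90866101e-01 -5.82633620e-02  1.21613116e-01  3.39901498e+02]
 [-1.34126312e-01 -5.19090615e-01  8.44129769e-01 -1.22710000e+03]
 [ 1.39463886e-02 -8.52731092e-01 -5.22163943e-01  7.96130199e+02]
 [ 0.00000000e+00  0.00000000e+00  0.00000000e+00  1.00000000e+00]]
wrist 398.1070668814355 398.1070668814355 315.6632727473699 240.93734339299868 [[ 2.32215368e-04 -9.58292242e-01 -2.85790003e-01  8.11505006e+01]
 [ 9.99999826e-01  3.77421158e-04 -4.53005489e-04 -1.69630697e-01]
 [ 5.41974839e-04 -2.85789848e-01  9.58292163e-01 -1.59649095e+02]
 [ 0.00000000e+00  0.00000000e+00  0.00000000e+00  1.00000000e+00]]
```

View pics/scene0.png

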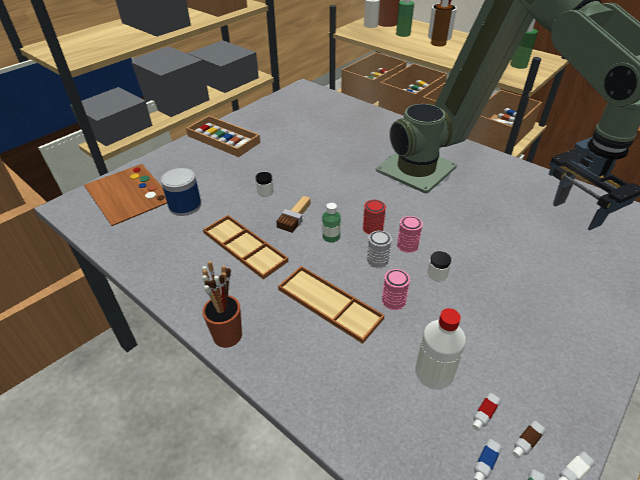

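View pics/side0.png

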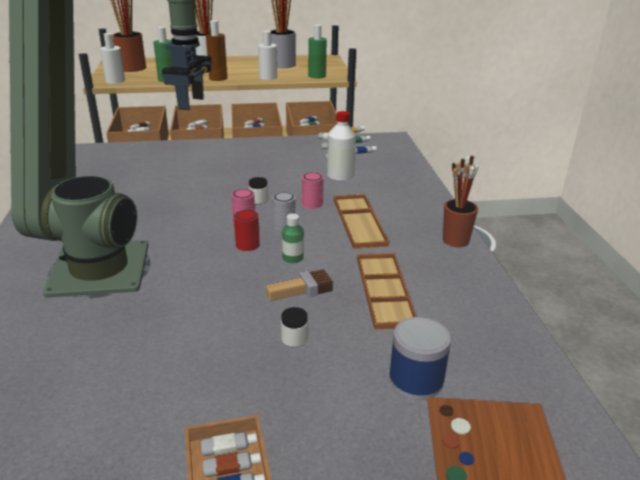

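The scene view shows the bare-metal tin at (378,248), with a red lookalike at (374,216) and pink ones at (409,233) and (396,289). The jars are at (264,184) and (440,265), the bottle at (331,223) and the brush at (294,214). The three-cell tray is at (245,246) and the two-cell tray at (330,303). The side view agrees, with the tin at (284,212). Only the grey one fits "plain bare-metal"; I'll confirm that in enlarged crops.

Run:
```python
import cv2
a=cv2.imread('pics/scene0.png')[165:345,195:460]; cv2.imwrite('pics/sc.png',cv2.resize(a,None,fx=3,fy=3,interpolation=cv2.INTER_CUBIC))
a=cv2.imread('pics/side0.png')[165:350,225:425]; cv2.imwrite('pics/si.png',cv2.resize(a,None,fx=3,fy=3,interpolation=cv2.INTER_CUBIC))
```

```text
(no output)
```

View pics/sc.png

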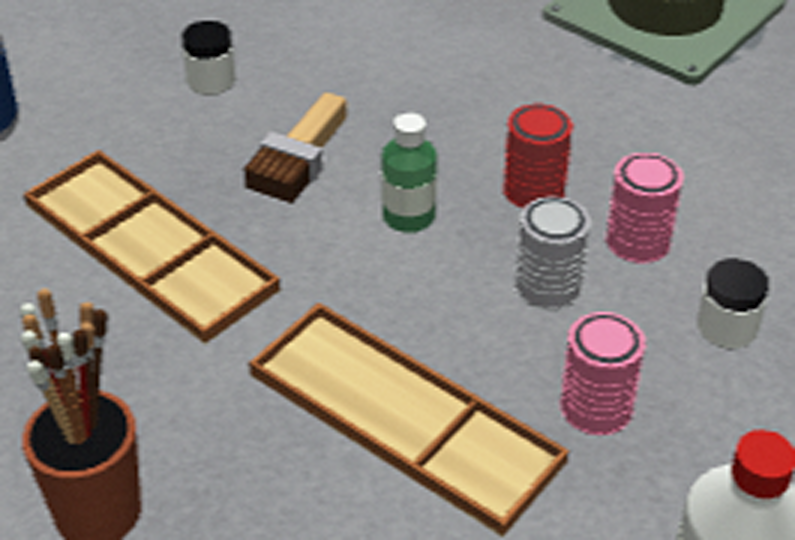

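View pics/si.png

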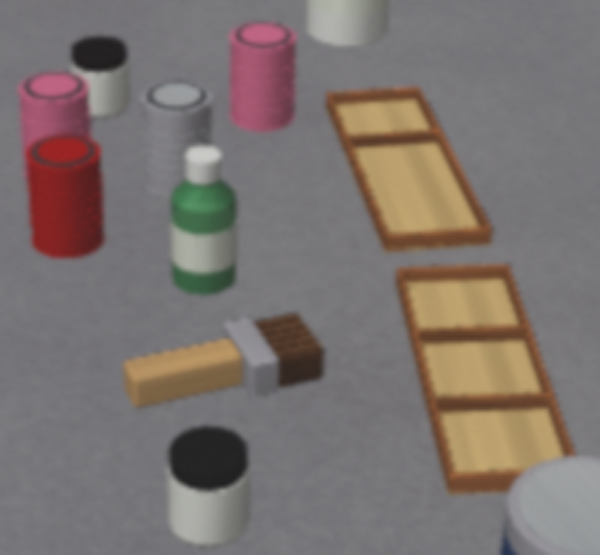

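```bash
cat > h.py <<'E'
import numpy as np,pickle
s0,d0=pickle.load(open('f0.pkl','rb'))
def ray(f,u,v,z,E):
    r=E[:3,:3]@np.array([(u-f['cx'])/f['fx'],(v-f['cy'])/f['fy'],1]); o=E[:3,3]
    return (o+r*(z-o[2])/r[2])[:2]
def P(cam,u,v,z):
    ox,oy={'scene':(195,165),'side':(225,165)}[cam]; f=d0[cam]
    return ray(f,u/3+ox-.33,v/3+oy-.33,z,np.array(f['extrinsics']))
E
python3 - <<'E'
from h import *
np.set_printoptions(precision=1,suppress=True)
T=dict(jarA=(62,(207,35),(208,457)),jarB=(62,(737,282),(99,52)),tin=(85,(555,218),(178,96)),bottle=(115,(410,121),(204,154)),red=(85,(540,122),(65,151)),pink2=(85,(648,173),(54,86)),pink1=(85,(606,338),(263,35)))
for k,(z,a,b) in T.items(): print(k,P('scene',*a,z),P('side',*b,z))
for n,c,pts in [('three','scene',[(97,153),(26,196),(207,337),(279,284)]),('two','scene',[(320,307),(251,365),(503,532),(567,455)]),('three','side',[(398,270),(509,266)]),('two','side',[(327,94),(420,89),(490,236),(386,240)])]:
    q=np.array([P(c,*p,16) for p in pts]); print(n,c,q.tolist() and q.round(1).tolist(),q.mean(0))
print('brush',[P('scene',*p,z).round(1) for p,z in [((345,97),28),((325,94),28),((262,133),30),((322,150),30),((247,168),25),((297,182),25)]],
 [P('side',*p,z).round(1) for p,z in [((126,370),28),((137,387),28),((226,322),30),((258,370),30),((296,316),25),((322,349),25)]])
E
```

```text
jarA [ 430.  -302.8] [ 429.  -309.8]
jarB [392.7 308.3] [389.2 300.3]
tin [448.5 155.1] [450.9 158.2]
bottle [454.8  -5.1] [457.7  -1.1]
red [347.6  66.5] [350.8  70.3]
pink2 [344.6 184.8] [345.4 188.7]
pink1 [538.5 268.6] [539.5 272.5]
three scene [[600.7, -290.7], [688.0, -293.9], [704.0, -27.1], [616.7, -23.9]] [ 652.3 -158.9]
two scene [[614.0, 23.8], [702.4, 24.8], [698.9, 290.2], [607.2, 285.5]] [655.6 156.1]
three side [[610.7, -31.7], [701.2, -35.9]] [656.  -33.8]
two side [[602.7, 281.6], [693.1, 282.4], [696.8, 11.3], [609.6, 14.7]] [650.5 147.5]
brush [array([ 383.6, -150.7]), array([ 393.2, -170. ]), array([ 483.1, -173.6]), array([ 464. , -109.6]), array([ 527.4, -151.5]), array([511. , -99.8])] [array([ 384.2, -160.3]), array([ 390.7, -182. ]), array([ 462.8, -110.1]), array([ 479. , -174.1]), array([ 517.6, -100.8]), array([ 530.5, -146.3])]
```

>>> {"fn": "step_arm", "kwargs": {"linear": [[-0.1,-0.04,-0.13],[-0.3,-0.13,-0.25],[-0.5,-0.21,-0.25],[-0.7,-0.29,-0.25],[-0.815,-0.343,-0.25],[-0.815,-0.343,-0.25],[-0.815,-0.343,-0.25],[-0.815,-0.343,-0.25],[-0.815,-0.343,-0.25]], "turn": [0.02,0.05,0.08,0.11,0.14,0.165,0.19,0.1905,0.1905], "fingers": -1}}

```text
time_s: 1.27
ee_pos: [399.9, 350.3, 299.8]
ee_rot: [-180.0, 0.0, 90.1]
force: [-0.1, 0.5, -0.6]
gripper_width: 91.1
gripper_force: 0.0
```

>>> {"fn": "step_arm", "kwargs": {"linear": [[-0.1,0.1,0],[-0.25,0.2,0],[-0.4,0.3,0],[-0.5,0.333,0],[-0.5,0.333,0],[-0.5,0.333,0],[-0.5,0.333,0]], "turn": [0,0,0,0,0,0,0]}}

```text
time_s: 2.15
ee_pos: [499.4, 201.4, 300.0]
ee_rot: [-180.0, -0.0, 90.1]
force: [0.1, 0.1, 0.4]
gripper_width: 91.8
gripper_force: 0.0
```

```bash
cat >> h.py <<'E'
from scipy.spatial.transform import Rotation as R
def wE(s,f):
    T=np.eye(4); T[:3,:3]=R.from_euler('xyz',s['ee_rot'],degrees=True).as_matrix(); T[:3,3]=s['ee_pos']
    return T@np.array(f['tool_from_camera'])
def snap(n):
    from workcell import env,cams
    import cv2
    s=env.state(); f=cams.grab_frame('wrist'); pickle.dump((s,f),open(f'{n}.pkl','wb')); cv2.imwrite(f'pics/{n}.png',f['color']); print(s['ee_pos'],s['ee_rot'])
def W(n,u,v,z):
    s,f=pickle.load(open(f'{n}.pkl','rb')); return ray(f,u,v,z,wE(s,f))
E
python3 -c "
from h import *
snap('w1')"
```

```text
[499.44312188 201.3629988  299.95720919] [-1.79995889e+02 -2.36874790e-02  9.01228819e+01]
```

>>> {"fn": "step_arm", "kwargs": {"linear": [[-0.1,0,0],[-0.3,0,0],[-0.5,0,0],[-0.7,0,0],[-0.85,0,0],[-0.9,0,0],[-0.9,0,0],[-0.9,0,0]], "turn": [0,0,0,0,0,0,0,0]}}

```text
time_s: 3.2
ee_pos: [500.0, -68.3, 299.9]
ee_rot: [180.0, -0.0, 90.1]
force: [-0.1, 0.1, -0.5]
gripper_width: 91.3
gripper_force: 0.0
```

```bash
python3 -c "
from h import *
snap('w2')"
```

```text
[500.04574383 -68.29969377 299.92134311] [ 1.79999632e+02 -4.87789750e-02  9.01017546e+01]
```

View pics/w1.png

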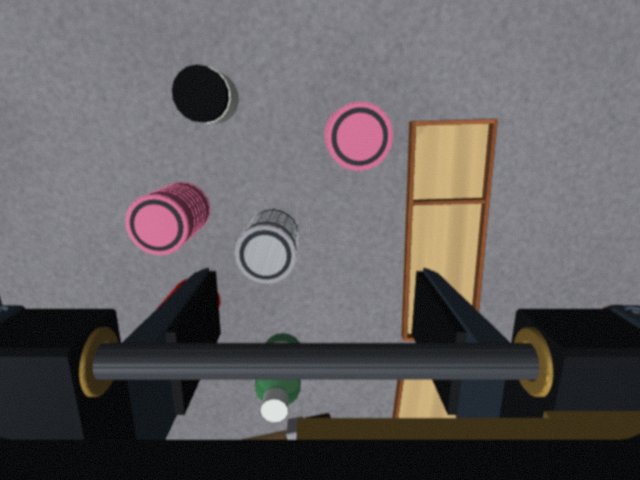

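View pics/w2.png

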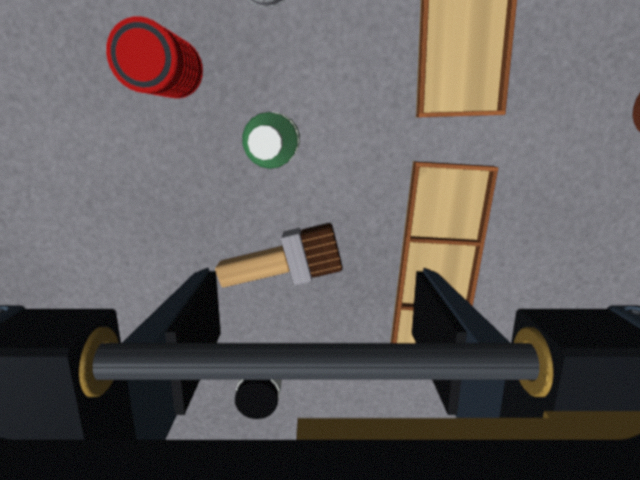

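Wrist view 1 shows the tin at (266,253), jar B at (201,94) and the corners of the two-cell tray at (411,122) and (496,119). View 2 shows the bottle cap at (264,142), jar A at (257,398), the brush from (218,276) to (337,246), and the three-cell tray's near corners at (414,162) and (497,167).

Run:
```python
from h import *
np.set_printoptions(precision=1,suppress=True)
for k,n,u,v,z in [('jarB','w1',201,94,62),('tin','w1',266,253,85),('bottle','w1',274,411,115),('bottle','w2',264,142,115),('jarA','w2',257,398,62),('red','w2',142,55,85),
('two','w1',411,122,16),('two','w1',496,119,16),('two','w2',418,116,16),('two','w2',505,113,16),('twodiv','w1',413,202,16),('twodiv','w1',485,200,16),
('3','w2',414,162,16),('3','w2',497,167,16),('3div','w2',411,238,16),('3div','w2',481,242,16),('3div2','w2',402,306,16),('hand','w2',217,266,28),('hand','w2',220,287,28),('bris','w2',331,223,26),('bris','w2',342,268,26),('fer','w2',283,234,30),('fer','w2',297,284,30),('fer2','w2',300,231,30),('fer2','w2',312,281,30)]: print(k,n,W(n,u,v,z))
print('jug base side',P('side',(342-225)*3,(172-165)*3,0),'cap',ray(d0['scene'],449,320,195,np.array(d0['scene']['extrinsics'])))
```

```text
jarB w1 [391.3 307.3]
tin w1 [450.1 157.9]
bottle w1 [456.6  -4.5]
bottle w2 [456.3  -3.4]
jarA w2 [ 431.  -299.7]
red w2 [349.9  67.9]
two w1 [600.8 282.7]
two w1 [691.1 285.9]
two w2 [608.5  19.2]
two w2 [700.5  22.4]
twodiv w1 [609.2 196.1]
twodiv w1 [690.3 198.6]
3 w2 [607.7 -29. ]
3 w2 [699.5 -34.2]
3div w2 [ 610.5 -115.8]
3div w2 [ 692.3 -120.5]
3div2 w2 [ 605.6 -202.4]
hand w2 [ 386.2 -146.5]
hand w2 [ 388.  -172.6]
bris w2 [517.1 -95.6]
bris w2 [ 530.6 -149.4]
fer w2 [ 463.3 -107.4]
fer w2 [ 478.3 -167.8]
fer2 w2 [ 482.4 -103.9]
fer2 w2 [ 495.8 -164. ]
jug base side [659.7 476.1] cap [657.3 454.1]
```

>>> {"fn": "step_arm", "kwargs": {"linear": [[0.1,-0.07,0],[0.2,-0.14,0.05],[0.215,-0.145,0.2],[0.215,-0.145,0.38],[0.215,-0.145,0.55],[0.215,-0.145,0.68],[0.215,-0.145,0.77],[0.215,-0.145,0.81],[0.215,-0.145,0.81],[0.215,-0.145,0.81]], "turn": [0,0,0,0,0,0,0,0,0,0]}}

```text
time_s: 4.5
ee_pos: [457.4, -5.0, 58.0]
ee_rot: [179.9, -0.0, 90.0]
force: [-0.0, -0.0, 0.5]
gripper_width: 91.2
gripper_force: 0.0
```

>>> {"fn": "step_arm", "kwargs": {"linear": [[0,0,0],[0,0,0],[0,0,0],[0,0,0],[0,0,0],[0,0,0]], "turn": [0,0,0,0,0,0], "fingers": 1, "force": 25}}

```text
time_s: 5.25
ee_pos: [456.5, -5.3, 57.0]
ee_rot: [180.0, -0.0, 90.0]
force: [-0.1, 0.1, 1.2]
gripper_width: 51.5
gripper_force: 25.0
```

Run:
```python
from h import *
f=d0['scene'];E=np.array(f['extrinsics']); print('can',ray(f,179,177,111,E)); f=d0['side'];E=np.array(f['extrinsics']); print(ray(f,420,338,111,E))
```

```text
can [ 640.51358661 -440.03234129]
[ 634.97262988 -454.6196179 ]
```

>>> {"fn": "step_arm", "kwargs": {"linear": [[0,0,-0.05],[0,0,-0.15],[-0.05,0.06,-0.22],[-0.13,0.16,-0.23],[-0.22,0.27,-0.23],[-0.31,0.38,-0.23],[-0.4,0.49,-0.23],[-0.48,0.59,-0.23],[-0.515,0.635,-0.23],[-0.522,0.645,-0.23],[-0.522,0.645,-0.23],[-0.522,0.645,-0.23]], "turn": [0,0,0,0,0,0,0,0,0,0,0,0]}}

```text
time_s: 6.75
ee_pos: [649.1, -161.1, 125.8]
ee_rot: [-179.9, -0.0, 90.0]
force: [0.1, 0.3, -1.8]
gripper_width: 51.6
gripper_force: 25.0
```

```bash
python3 -c "
from h import *
snap('w3')"
```

```text
[ 649.09080885 -161.12995028  125.80585472] [-1.79937829e+02 -2.88667663e-02  9.00305874e+01]
```

View pics/w3.png

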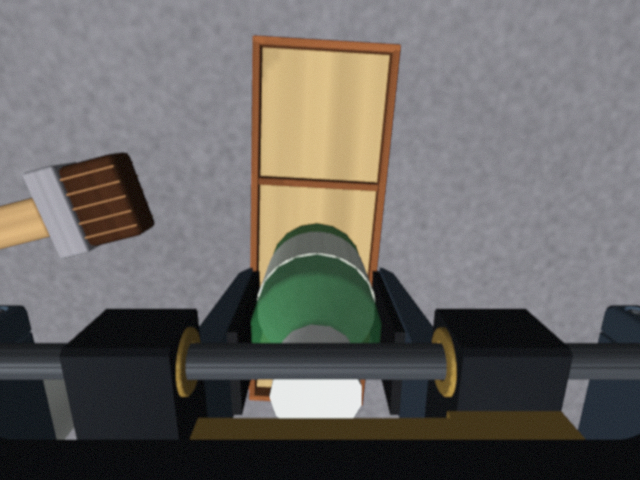

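This view looks over the held bottle at the three-cell tray. Its near corners are at (254,37) and (400,45), and the first divider runs from (258,180) to (380,185).

Run:
```python
from h import *
for p in [(254,37),(400,45),(258,180),(380,185)]: print(W('w3',*p,16).round(1))
```

```text
[610.9 -30.2]
[700.7 -34.6]
[ 609.8 -117.7]
[ 692.4 -121. ]
```

>>> {"fn": "step_arm", "kwargs": {"linear": [[-0.004,-0.003,0.05],[-0.007,-0.003,0.12],[-0.007,-0.003,0.17],[-0.007,-0.003,0.2],[-0.007,-0.003,0.215],[-0.007,-0.003,0.216],[-0.007,-0.003,0.216]], "turn": [0,0,0,0,0,0,0]}}

```text
time_s: 7.68
ee_pos: [649.4, -164.1, 61.6]
ee_rot: [179.9, 0.0, 90.0]
force: [-0.9, -0.2, -1.9]
gripper_width: 51.0
gripper_force: 25.0
```

>>> {"fn": "step_arm", "kwargs": {"linear": [[0,0,0.003],[0,0,0.004],[0,0,0.004]], "turn": [0,0,0]}}

```text
time_s: 8.05
ee_pos: [649.5, -164.1, 61.0]
ee_rot: [179.9, 0.0, 90.0]
force: [-1.3, -0.4, 5.8]
gripper_width: 51.2
gripper_force: 25.0
```

>>> {"fn": "step_arm", "kwargs": {"linear": [[0,0,0],[0,0,0],[0,0,0],[0,0,0],[0,0,-0.1],[0,0,-0.25],[0,0,-0.4],[0,0,-0.5],[0,0,-0.5],[0,0,-0.5]], "turn": [0,0,0,0,0,0,0,0,0,0], "fingers": -1}}

```text
time_s: 9.3
ee_pos: [648.3, -163.8, 208.4]
ee_rot: [-179.9, -0.0, 90.0]
force: [0.1, 0.3, -0.7]
gripper_width: 91.1
gripper_force: 0.0
```

>>> {"fn": "step_arm", "kwargs": {"linear": [[0.08,-0.06,0],[0.23,-0.17,0],[0.38,-0.27,0],[0.53,-0.37,0],[0.68,-0.48,0],[0.82,-0.58,0],[0.95,-0.66,0],[1.0,-0.663,0],[1.0,-0.663,0],[1.0,-0.663,0]], "turn": [0,0,0,0,0,0,0,0,0,0]}}

```text
time_s: 10.55
ee_pos: [450.7, 135.2, 209.3]
ee_rot: [-180.0, 0.0, 90.0]
force: [0.2, 0.4, 0.8]
gripper_width: 91.1
gripper_force: 0.0
```

>>> {"fn": "step_arm", "kwargs": {"linear": [[0.06,0,0],[0.074,0,0.08],[0.074,0,0.22],[0.074,0,0.36],[0.074,0,0.48],[0.074,0,0.55],[0.074,0,0.575],[0.074,0,0.575],[0.074,0,0.575]], "turn": [0,0,0,0,0,0,0,0,0]}}

```text
time_s: 11.68
ee_pos: [451.0, 158.6, 38.3]
ee_rot: [179.9, -0.0, 90.0]
force: [0.7, -0.6, -0.3]
gripper_width: 91.1
gripper_force: 0.0
```

>>> {"fn": "step_arm", "kwargs": {"linear": [[0,0,0],[0,0,0],[0,0,0],[0,0,0],[0,0,0],[0,0,0]], "turn": [0,0,0,0,0,0], "fingers": 1, "force": 25}}

```text
time_s: 12.42
ee_pos: [449.8, 158.2, 37.6]
ee_rot: [-180.0, -0.0, 90.0]
force: [-3.0, -0.3, 5.2]
gripper_width: 59.7
gripper_force: 25.0
```

>>> {"fn": "step_arm", "kwargs": {"linear": [[0,0,-0.05],[0,0,-0.15],[-0.05,0.04,-0.22],[-0.15,0.13,-0.25],[-0.26,0.225,-0.25],[-0.37,0.32,-0.25],[-0.48,0.415,-0.25],[-0.59,0.51,-0.25],[-0.69,0.6,-0.25],[-0.76,0.655,-0.25],[-0.785,0.678,-0.25],[-0.785,0.678,-0.25],[-0.785,0.678,-0.25],[-0.785,0.678,-0.15],[-0.785,0.678,-0.07],[-0.785,0.678,-0.02],[-0.785,0.678,-0.005],[-0.785,0.678,-0.005]], "turn": [0,0,0,0,0,0,0,0,0,0,0,0,0,0,0,0,0,0]}}

```text
time_s: 14.68
ee_pos: [652.7, -76.3, 41.1]
ee_rot: [-179.9, -0.0, 90.0]
force: [-3.8, 1.6, 7.0]
gripper_width: 59.6
gripper_force: 25.0
```

>>> {"fn": "step_arm", "kwargs": {"linear": [[0,0,0],[0,0,0],[0,0,0],[0,0,0],[0,0,-0.1],[0,0,-0.25],[0,0,-0.4],[0,0,-0.55],[0,0,-0.55],[0,0,-0.55]], "turn": [0,0,0,0,0,0,0,0,0,0], "fingers": -1}}

```text
time_s: 15.92
ee_pos: [653.0, -77.2, 203.2]
ee_rot: [-179.9, -0.0, 90.0]
force: [-0.4, 0.2, -0.4]
gripper_width: 91.1
gripper_force: 0.0
```

>>> {"fn": "step_arm", "kwargs": {"linear": [[-0.06,-0.06,0],[-0.18,-0.18,0],[-0.3,-0.3,0],[-0.42,-0.42,0],[-0.54,-0.54,0],[-0.66,-0.66,0],[-0.73,-0.73,0],[-0.75,-0.742,0],[-0.75,-0.742,0],[-0.75,-0.742,0]], "turn": [0,0,0,0,0,0,0,0,0,0]}}

```text
time_s: 17.18
ee_pos: [431.6, -301.5, 203.4]
ee_rot: [-180.0, -0.1, 90.1]
force: [-0.6, 0.8, 0.7]
gripper_width: 91.6
gripper_force: 0.0
```

```bash
python3 -c "
from h import *
snap('w4')"
```

```text
[ 431.55941791 -301.45050302  203.37937437] [-1.79971125e+02 -5.64767696e-02  9.00684844e+01]
```

View pics/w4.png

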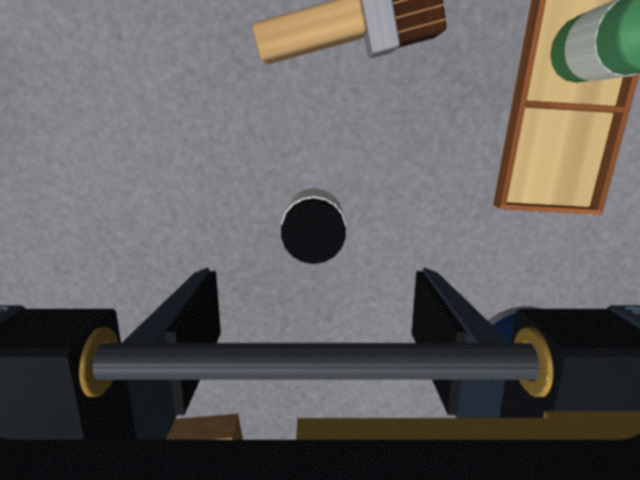

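The jar lid is centred at (314,229). The end cell's outer corners are at (496,207) and (602,214), and the bottle stands in the middle cell.

Run:
```python
from h import *
print(W('w4',314,229,62).round(1))
for p,z in [((496,207),16),((602,214),16),((255,27),28),((266,62),28),((361,6),30),((374,54),30)]: print(W('w4',*p,z).round(1))
```

```text
[ 430.  -300.5]
[ 591.2 -292.3]
[ 686.5 -298.5]
[ 385.2 -151.5]
[ 392.7 -175.8]
[ 464.7 -137.8]
[ 475.8 -170.4]
```

>>> {"fn": "step_arm", "kwargs": {"linear": [[0.003,-0.004,0.08],[0.003,-0.004,0.22],[0.003,-0.004,0.36],[0.003,-0.004,0.48],[0.003,-0.004,0.55],[0.003,-0.004,0.571],[0.003,-0.004,0.571],[0.003,-0.004,0.571]], "turn": [0,0,0,0,0,0,0,0]}}

```text
time_s: 18.23
ee_pos: [430.6, -301.7, 33.6]
ee_rot: [179.9, 0.1, 90.0]
force: [0.6, -0.7, -0.7]
gripper_width: 91.2
gripper_force: 0.0
```

>>> {"fn": "step_arm", "kwargs": {"linear": [[0,0,0],[0,0,0],[0,0,0],[0,0,0],[0,0,0],[0,0,0]], "turn": [0,0,0,0,0,0], "fingers": 1, "force": 25}}

```text
time_s: 18.98
ee_pos: [429.7, -301.4, 32.7]
ee_rot: [180.0, -0.0, 90.0]
force: [-0.5, -0.2, 0.9]
gripper_width: 53.3
gripper_force: 25.0
```

>>> {"fn": "step_arm", "kwargs": {"linear": [[0,0,-0.05],[0,0,-0.14],[0.01,0.05,-0.2],[0.04,0.16,-0.2],[0.07,0.28,-0.2],[0.1,0.4,-0.2],[0.13,0.52,-0.2],[0.155,0.64,-0.2],[0.165,0.7,-0.2],[0.167,0.715,-0.2],[0.167,0.715,-0.2],[0.167,0.715,-0.12],[0.167,0.715,-0.05],[0.167,0.715,-0.02],[0.167,0.715,-0.012],[0.167,0.715,-0.012]], "turn": [0,0,0,0,0,0,0,0,0,0,0,0,0,0,0,0]}}

```text
time_s: 20.98
ee_pos: [644.6, -251.6, 37.1]
ee_rot: [179.9, 0.0, 90.0]
force: [-0.6, -0.0, -0.3]
gripper_width: 53.4
gripper_force: 25.0
```

>>> {"fn": "step_arm", "kwargs": {"linear": [[0,0,0.002],[0,0,0.002]], "turn": [0,0]}}

```text
time_s: 21.22
ee_pos: [644.9, -251.6, 36.7]
ee_rot: [179.9, 0.0, 90.0]
force: [0.4, 0.7, 3.8]
gripper_width: 53.3
gripper_force: 25.0
```

>>> {"fn": "step_arm", "kwargs": {"linear": [[0,0,0],[0,0,0],[0,0,0],[0,0,0],[0,0,-0.1],[0,0,-0.25],[0,0,-0.4],[0,0,-0.55],[0,0,-0.55],[0,0,-0.55]], "turn": [0,0,0,0,0,0,0,0,0,0], "fingers": -1}}

```text
time_s: 22.48
ee_pos: [643.7, -251.1, 199.9]
ee_rot: [-179.9, -0.0, 90.0]
force: [0.6, 0.3, -0.9]
gripper_width: 91.1
gripper_force: 0.0
```

>>> {"fn": "step_arm", "kwargs": {"linear": [[0.08,-0.04,0],[0.24,-0.11,0],[0.4,-0.18,0],[0.56,-0.25,0],[0.72,-0.33,0],[0.86,-0.39,0],[0.93,-0.42,0],[0.93,-0.42,0]], "turn": [0,0,0,0,0,0,0,0]}}

```text
time_s: 23.48
ee_pos: [516.7, 28.9, 199.1]
ee_rot: [-179.8, 0.0, 90.2]
force: [0.6, 0.2, 0.5]
gripper_width: 91.1
gripper_force: 0.0
```

>>> {"fn": "step_arm", "kwargs": {"linear": [[0.08,-0.04,0],[0.24,-0.11,0],[0.4,-0.18,0],[0.56,-0.25,0],[0.72,-0.33,0],[0.86,-0.39,0],[0.92,-0.42,0],[0.93,-0.422,0],[0.93,-0.422,0],[0.93,-0.422,0]], "turn": [0,0,0,0,0,0,0,0,0,0]}}

```text
time_s: 24.72
ee_pos: [392.2, 305.7, 200.4]
ee_rot: [-180.0, 0.0, 89.9]
force: [-0.7, 0.2, 0.3]
gripper_width: 91.2
gripper_force: 0.0
```

```bash
python3 -c "
from h import *
snap('w5')"
```

```text
[392.20317164 305.67401366 200.40841038] [-1.79988005e+02  3.21289107e-02  8.99128731e+01]
```

View pics/w5.png

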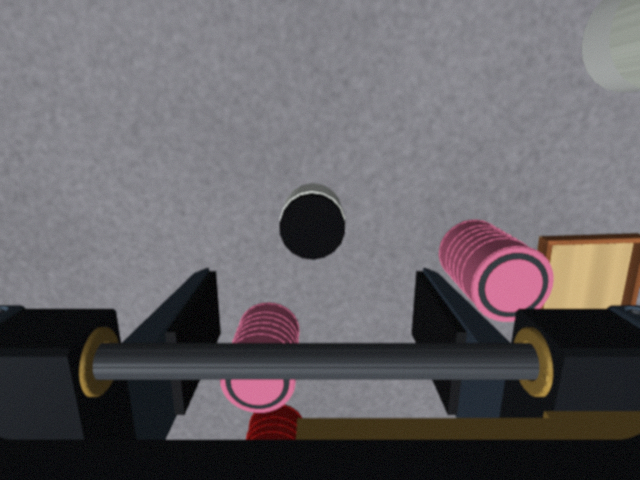

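The jar lid is at (312,225), almost directly below the gripper, so I'm correcting about 3 mm.

>>> {"fn": "step_arm", "kwargs": {"linear": [[0.01,-0.008,0.08],[0.01,-0.008,0.22],[0.01,-0.008,0.36],[0.01,-0.008,0.48],[0.01,-0.008,0.54],[0.01,-0.008,0.561],[0.01,-0.008,0.561],[0.01,-0.008,0.561]], "turn": [0,0,0,0,0,0,0,0]}}

```text
time_s: 25.78
ee_pos: [389.9, 310.1, 33.3]
ee_rot: [179.9, -0.1, 90.0]
force: [0.4, -0.3, 0.5]
gripper_width: 91.0
gripper_force: 0.0
```

>>> {"fn": "step_arm", "kwargs": {"linear": [[0,0,0],[0,0,0],[0,0,0],[0,0,0],[0,0,0],[0,0,0]], "turn": [0,0,0,0,0,0], "fingers": 1, "force": 25}}

```text
time_s: 26.52
ee_pos: [389.2, 309.8, 32.4]
ee_rot: [180.0, -0.0, 90.0]
force: [-1.0, -0.4, 1.6]
gripper_width: 53.3
gripper_force: 25.0
```

>>> {"fn": "step_arm", "kwargs": {"linear": [[0,0,-0.06],[0,0,-0.18],[0,0,-0.3],[0,0.03,-0.37],[-0.03,0.12,-0.37],[-0.06,0.23,-0.37],[-0.1,0.36,-0.37],[-0.14,0.5,-0.37],[-0.18,0.64,-0.37],[-0.21,0.76,-0.37],[-0.228,0.84,-0.37],[-0.233,0.863,-0.37],[-0.233,0.863,-0.37],[-0.233,0.863,-0.37]], "turn": [0,0,0,0,0,0,0,0,0,0,0,0,0,0]}}

```text
time_s: 28.28
ee_pos: [647.0, 240.2, 143.3]
ee_rot: [-179.9, -0.0, 90.0]
force: [0.4, -0.4, -1.4]
gripper_width: 53.4
gripper_force: 25.0
```

```bash
python3 -c "
from h import *
snap('w6')"
```

```text
[646.96050276 240.24745587 143.34058519] [-1.79939683e+02 -1.46692819e-03  9.00425353e+01]
```

View pics/w6.png

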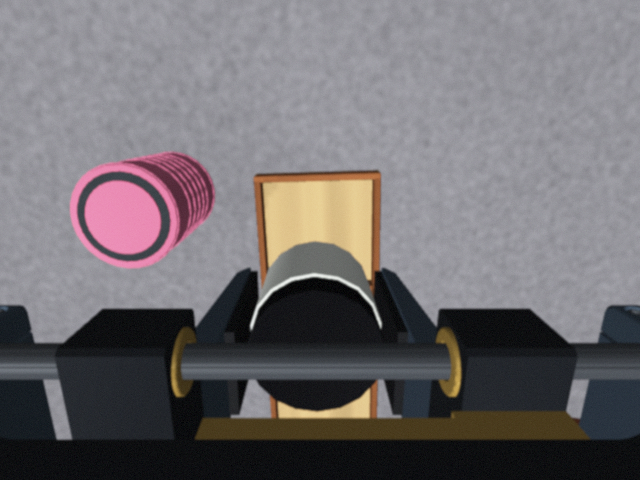

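The square cell lies below the held jar, with its outer corners at (255,176) and (380,172). The pink tin, at (125,210), is clear of it.

Run:
```python
from h import *
for p in [(255,176),(380,172)]: print(W('w6',*p,16).round(1))
```

```text
[603.1 284. ]
[692.7 287. ]
```

>>> {"fn": "step_arm", "kwargs": {"linear": [[0,0.003,0.08],[0,0.003,0.18],[0,0.003,0.27],[0,0.003,0.33],[0,0.003,0.352],[0,0.003,0.358],[0,0.003,0.358]], "turn": [0,0,0,0,0,0,0]}}

```text
time_s: 29.2
ee_pos: [649.6, 240.1, 36.9]
ee_rot: [179.9, -0.0, 90.0]
force: [-0.2, 0.2, -1.3]
gripper_width: 53.0
gripper_force: 25.0
```

>>> {"fn": "step_arm", "kwargs": {"linear": [[0,0,0.003],[0,0,0.003],[0,0,0.003]], "turn": [0,0,0]}}

```text
time_s: 29.58
ee_pos: [649.7, 240.1, 36.4]
ee_rot: [179.9, -0.0, 90.0]
force: [-0.7, -0.0, 5.3]
gripper_width: 53.5
gripper_force: 25.0
```

>>> {"fn": "step_arm", "kwargs": {"linear": [[0,0,0],[0,0,0],[0,0,0],[0,0,0],[0,0,-0.1],[0,0,-0.25],[0,0,-0.4],[0,0,-0.55],[0,0,-0.55],[0,0,-0.55]], "turn": [0,0,0,0,0,0,0,0,0,0], "fingers": -1}}

```text
time_s: 30.82
ee_pos: [648.5, 239.6, 199.3]
ee_rot: [-179.9, 0.0, 90.0]
force: [-1.5, 0.1, -0.1]
gripper_width: 91.2
gripper_force: 0.0
```

>>> {"fn": "step_arm", "kwargs": {"linear": [[-0.08,-0.04,0],[-0.22,-0.11,0],[-0.36,-0.18,0],[-0.5,-0.26,0],[-0.6,-0.315,0],[-0.64,-0.335,0],[-0.64,-0.335,0]], "turn": [0,0,0,0,0,0,0]}}

```text
time_s: 31.7
ee_pos: [548.4, 47.7, 199.3]
ee_rot: [-179.9, -0.0, 89.9]
force: [-0.5, 0.2, -0.6]
gripper_width: 91.2
gripper_force: 0.0
```

>>> {"fn": "step_arm", "kwargs": {"linear": [[-0.08,-0.04,0],[-0.22,-0.11,0],[-0.36,-0.18,0],[-0.5,-0.26,0],[-0.6,-0.315,0],[-0.638,-0.335,0],[-0.638,-0.335,0],[-0.638,-0.335,0],[-0.638,-0.335,0],[-0.638,-0.335,0],[-0.638,-0.335,0]], "turn": [0.02,0.045,0.07,0.095,0.12,0.145,0.17,0.195,0.208,0.208,0.208]}}

```text
time_s: 33.08
ee_pos: [448.6, -143.1, 199.8]
ee_rot: [-180.0, 0.0, 15.2]
force: [-1.1, -0.1, 0.4]
gripper_width: 91.0
gripper_force: 0.0
```

```bash
python3 -c "
from h import *
snap('w7')"
```

```text
[ 448.6184075  -143.11897805  199.79403546] [-1.79977807e+02  1.43736041e-03  1.52383587e+01]
```

View pics/w7.png

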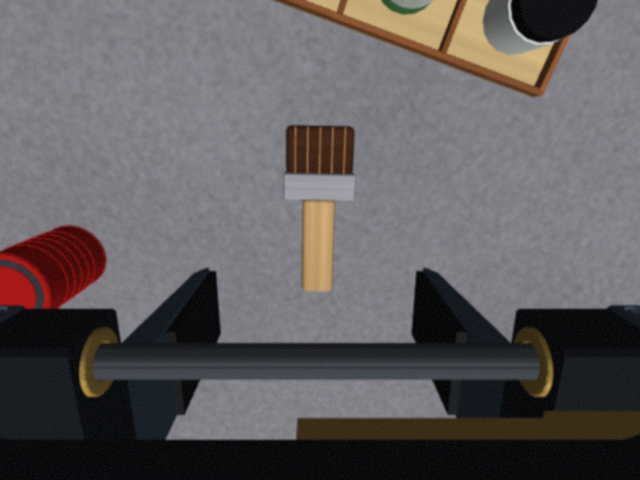

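The brush runs almost straight up the picture: bristle end (320,126), ferrule/handle joint (319,200), handle end (317,291).

Run:
```python
from h import *
a,j,b=W('w7',320,126,26),W('w7',319,200,30),W('w7',317,288,28)
print(a,j,b,np.linalg.norm(a-b),np.degrees(np.arctan2(*(a-b)[::-1])))
d=(a-b)/np.linalg.norm(a-b); print('centre',(a+b)/2, j-13*d,'grip',((a+b)/2+j-13*d)/2-8*d)
```

```text
[ 524.76475842 -126.18271421] [ 467.13868835 -141.17634069] [ 388.90625108 -160.85713837] 140.21358603115542 14.317630559968137
centre [ 456.83550475 -143.51992629] [ 454.54247249 -144.391204  ] grip [ 447.93747117 -145.93394257]
```

>>> {"fn": "step_arm", "kwargs": {"linear": [[-0.002,0.009,0.08],[-0.002,0.009,0.22],[-0.002,0.009,0.36],[-0.002,0.009,0.48],[-0.002,0.009,0.55],[-0.002,0.009,0.58],[-0.002,0.009,0.586],[-0.002,0.009,0.586],[-0.002,0.009,0.586]], "turn": [0.002,0.002,0.002,0.002,0.002,0.002,0.002,0.002,0.002]}}

```text
time_s: 34.25
ee_pos: [448.8, -146.5, 25.0]
ee_rot: [179.9, -0.1, 14.4]
force: [-0.5, -0.3, -0.3]
gripper_width: 91.1
gripper_force: 0.0
```

>>> {"fn": "step_arm", "kwargs": {"linear": [[0,0,0],[0,0,0],[0,0,0],[0,0,0],[0,0,0],[0,0,0],[0,0,0],[0,0,0]], "turn": [0,0,0,0,0,0,0,0], "fingers": 1, "force": 30}}

```text
time_s: 35.25
ee_pos: [448.1, -146.3, 24.2]
ee_rot: [-180.0, 0.0, 14.4]
force: [0.8, -0.2, -1.0]
gripper_width: 27.4
gripper_force: 30.0
```

>>> {"fn": "step_arm", "kwargs": {"linear": [[0,0,-0.05],[0,0,-0.15],[0.02,-0.01,-0.25],[0.1,-0.07,-0.27],[0.2,-0.14,-0.27],[0.31,-0.22,-0.27],[0.42,-0.3,-0.27],[0.53,-0.38,-0.27],[0.64,-0.46,-0.27],[0.74,-0.54,-0.27],[0.83,-0.6,-0.27],[0.869,-0.628,-0.27],[0.869,-0.628,-0.27],[0.869,-0.628,-0.27],[0.869,-0.628,-0.27]], "turn": [0,0,-0.01,-0.03,-0.05,-0.07,-0.09,-0.11,-0.135,-0.16,-0.185,-0.205,-0.215,-0.215,-0.215]}}

```text
time_s: 37.12
ee_pos: [653.6, 100.8, 105.0]
ee_rot: [-180.0, 0.0, 91.7]
force: [0.0, -0.5, -1.0]
gripper_width: 27.4
gripper_force: 30.0
```

```bash
python3 -c "
from h import *
snap('w8')"
```

```text
[653.56407745 100.81194259 105.03625363] [-1.79973147e+02  3.97526561e-04  9.17381305e+01]
```

View pics/w8.png

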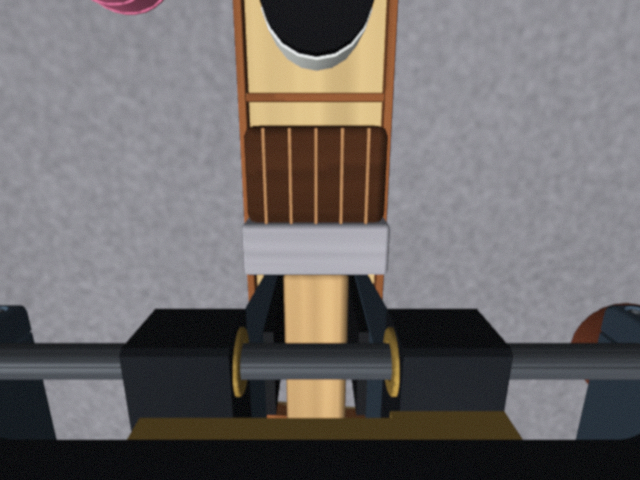

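The brush is aligned with the bay: bristle tip at (316,127), divider at (315,97). I'll check the lengthwise gap numerically.

Run:
```python
from h import *
print('tip',W('w8',316,127,107),'ferr',W('w8',316,274,111),'div',W('w8',315,100,16),W('w8',240,100,16),W('w8',391,100,16))
```

```text
tip [651.18208966 179.93739557] ferr [652.97990649 121.61543543] div [650.14607407 194.15013647] [605.94039423 192.80043631] [694.92674002 195.51739227]
```

>>> {"fn": "step_arm", "kwargs": {"linear": [[0,-0.002,0.05],[0,-0.002,0.12],[0,-0.002,0.18],[0,-0.002,0.225],[0,-0.002,0.247],[0,-0.002,0.255],[0,-0.002,0.255],[0,-0.002,0.255]], "turn": [0,0,0,0,0,0,0,0]}}

```text
time_s: 38.17
ee_pos: [653.6, 101.1, 29.4]
ee_rot: [179.9, -0.0, 91.8]
force: [-0.3, -0.4, -0.5]
gripper_width: 27.8
gripper_force: 30.0
```

>>> {"fn": "step_arm", "kwargs": {"linear": [[0,0,0.002],[0,0,0.003],[0,0,0.003]], "turn": [0,0,0]}}

```text
time_s: 38.55
ee_pos: [653.3, 101.0, 28.2]
ee_rot: [180.0, -0.0, 91.8]
force: [-0.8, 0.2, 0.7]
gripper_width: 27.6
gripper_force: 30.0
```

>>> {"fn": "step_arm", "kwargs": {"linear": [[0,0,0],[0,0,0],[0,0,0],[0,0,0],[0,0,-0.1],[0,0,-0.25],[0,0,-0.4],[0,0,-0.6],[0,-0.2,-0.65],[0,-0.4,-0.65],[0,-0.6,-0.65],[0,-0.8,-0.65],[0,-0.9,-0.65],[0,-0.9,-0.65],[0,-0.9,-0.65]], "turn": [0,0,0,0,0,0,0,0,0,0,0,0,0,0,0], "fingers": 0}}

```text
time_s: 40.42
ee_pos: [384.5, 92.6, 223.3]
ee_rot: [179.9, -0.0, 91.8]
force: [-0.4, 0.3, 0.1]
gripper_width: 45.7
gripper_force: 0.0
```

Run:
```python
from workcell import cams
import cv2,numpy as np
a=cams.grab_frame('scene')['color'][185:350,195:395]; b=cams.grab_frame('side')['color'][160:340,300:460]
a=cv2.resize(a,(436,360)); b=cv2.resize(b,(320,360)); cv2.imwrite('pics/fin.png',np.hstack([a,b]))
```

```text
(no output)
```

View pics/fin.png

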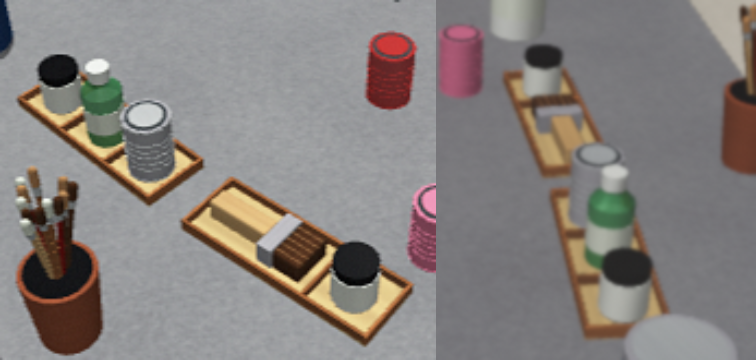

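Both views show everything in its cell. In the left panel, the jar, bottle and tin stand at (60,85), (102,105) and (148,140). The brush lies flat in the long bay at (270,230), and the other jar stands in the square cell at (355,275).

```bash
python3 -c "
from workcell import env
print(env.job_done())"
```

```text
the job is handed in; nothing more can be done
None
```

Both kits are made up and the job is handed in at about 40 s: jar, bottle and tin stand in the three-cell tray, with the other jar in the square cell and the brush flat in the long bay; the jug and paint can were not touched.

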